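# Put four mixed-up things back on their own stands on the window sill

### The job

After dusting the sill every thing was put back on a wrong stand: put the cactus pot on the round terracotta saucer, the square glass tea-light block on the square white tile, the aluminium tin on the six-sided steel trivet, and the large dreidel on the oblong wooden tray, lying on its side lengthways along the tray. Each stand takes only one thing, and the empty round cork mat is free for parking something meanwhile. Set each thing down in the middle of its stand, keep the pot, the glass and the tin upright, drop nothing, and leave the small dreidel where it lies.

Things in the scene. Friction and masses are not known exactly. Their poses are not given: they have to be found in the camera images.
- pot_center (a point): Small round terracotta pot with a ball cactus, loose, about 0.22 kg. Pot 55 mm tall; its rim is an upright band of 62 mm diameter from 36 to 55 mm above the underside, the part below tapers from 54 to 44 mm. The cactus (38 mm wide, rigid) reaches 81 mm above the underside. The point lies on the axis, half-way up the pot (27.5 mm above the underside); z is up.
- glass_center (a point): Square clear glass tea-light block with a small round tea light sunk into its top, loose, about 0.26 kg, 52 x 52 mm and 48 mm tall (wick 54 mm). The point is its centre, 24 mm above the underside; x and y are square to its sides, z up.
- tin_center (a point): Round silver aluminium tin, closed, loose, about 0.14 kg, diameter 56 mm, 75 mm tall. The point is its centre, 37.5 mm above the underside; z is up.
- dreidel_center (a point): The large white plastic dreidel, lying on one flat side, loose, about 35 g: a 36 x 36 x 36 mm square body with a thin stem (24 mm long, 8 mm thick) towards -x and a tapered point (18 mm long) towards +x, 78 mm over all. The point is the centre of the square body, 18 mm above what it lies on; x runs along the spinning axis (level), z is up at the start.
- saucer: Round terracotta saucer, 116 mm across, home of the cactus pot. Fixed. Origin at the centre of its underside; the flat standing surface is 10 mm above the origin; a thin rim stands 3 mm above that surface, at 56 mm from the centre.
- tile: Square white ceramic tile, 100 x 100 mm, lying flat, home of the glass block. Fixed. Origin at the centre of its underside; the flat standing surface is 10 mm above the origin.
- trivet: Six-sided steel trivet, 104 mm across flats, home of the tin. Fixed. Origin at the centre of its underside; the flat standing surface is 10 mm above the origin.
- tray: Oblong wooden tray, 130 mm (its x axis) by 90 mm (its y axis), home of the large dreidel. Fixed. Origin at the centre of its underside; the flat standing surface is 10 mm above the origin; a thin rim around the edge stands 3 mm above that surface.
- mat: Round flat cork mat, 104 mm across, empty at the start: the free spot. Fixed. Origin at the centre of its underside; the flat standing surface is 10 mm above the origin.
- dreidel_small_center (a point): The small white plastic dreidel, same shape, body 22 mm, 48 mm over all, lying loose on the bare sill among the stands (12 g); it stays there. The point is the centre of its body, 11 mm above the sill.

How it is judged:
By the outcome, as a careful person would: the job done as asked, in the order asked, and still so for the second after the job is handed in, with the robot touching nothing.
It also fails if it takes over 144 s, if anything falls off the work surface, if the arm or the gripper's body presses on something with over 40 N, if the wrist force passes 120 N, or if a joint passes its speed limit or range.

### The arm

A 6-joint arm with a two-finger parallel gripper is mounted at the origin on the work surface. World frame = base frame: x ahead of the robot, y to its left, z up, the work surface at z = 0. Lengths are in m, angles in rad, forces in N, time in s.
With the tool pointing down it reaches from about 0.225 to 0.875 m from the base axis. Payload 3.4 kg.
Tool frame: the origin (TCP) lies at the very end of the fingers, on their centre line; the grasp point (between the pads) lies 19 mm behind it; z points along the fingers, y is the direction in which the jaws open and shut (so a half turn about z gives the same grasp; the last joint's range is limited). The gripper opens to 85 mm and grips with 20 to 120 N. Pads are 22 mm wide; open, the fingers measure 114 mm over their backs; the gripper's body (76 mm by 85 mm) begins 54 mm behind the grasp point. The pads swing forward as they close: fully open they stand 13 mm farther back than shut.
Start: joints at [-1.231, 0.276, 1.505, -0, 1.361, -0.121], TCP at [0.256, -0.515, 0.231] pointing down, gripper open.
Joint ranges: [-2.89, 2.89], [-0.75, 2.08], [0.22, 2.7], [-1.18, 4.32], [0.11, 2.71], [-2.7, 2.7]. Speed limits (rad/s): [2.57, 2.57, 3.14, 3.14, 3.14, 3.14].

### API

Orientations are given as a unit quaternion [w, x, y, z].
In Python, from rig import telemetry, optics, order gives the robot as it stands.
- The arm moves only by the shell command python3 -m creep 'ROWS' [FORCE]. ROWS is a JSON object of lists of equal length, an entry for each row: "slide": the shift along the world's x, y, z normalised to -1 to 1, where 1 is 0.15 m, a list of three; "twist": the turn, a rotation vector about the world's x, y, z normalised to -1 to 1, where 1 is 360 degrees, a list of three; "fingers": the gripper's target within -1 to 1 (fully open at 1, half-way at 0, shut at -1). A call has 1 to 20 rows; each row is the pose to reach, as a shift and turn from the pose commanded when the call began, turning the shorter way round; what a row does not reach only later rows make up. A row lasts 1/10 s, in which the tool goes at most 50 mm and 8.59 degrees, less where a joint would pass 70% of its speed; a pose out of reach is approached as far as the arm can. A call with a number of a shift or a turn outside -1 to 1 is refused whole. A call with a gripper value outside its range is refused whole. The fingers move at their own pace and stop on an object; FORCE is the grip in N (left out, the last holds). Time passes only in rows, so rows that repeat a pose let the fingers close. It gives the time, the measured TCP pose, the force and the opening at its end, in the units of the state.
- telemetry.get_state(): the state, without advancing time (a new reading comes with each control period).
- optics.get_image(name): name is "side" or "top"; returns a dict with "img" (420x560x3 uint8, blue, green, red), "depth" (420x560 float32, m along the optical axis (not along the pixel's ray), 0 where there is no reading), "fovy" (degrees; the focal length in pixels is half the picture's height over the tangent of half this angle, whatever the lens; pixels are square), "cx", "cy" (the principal point, pixels), "world_from_camera" (4x4, takes a point from camera to world coordinates). Camera axes: x right, y down, z forward; pixel columns grow to the right and rows downward; lengths in m; the calibration is good to about 2 mm. A picture is of the moment at which its call begins.
- order.sign_off(): hands the job in, once; it reports no verdict.
The state is a dict: "clock": time; "qpos": joint angles; "qd": joint speeds; "effort": joint torques, N m; "position": TCP position; "ee_rot": TCP orientation; "contact_force": force on the tool from outside, world axes, zero at the start; "moment": the same for the moment, N m; "width": finger opening in m.
Only numpy, scipy, OpenCV 4.12 (cv2) and the standard library are available. Lean on these libraries where they do the work, as an engineer would, in place of code of your own. Each camera call takes 0.05 s, during which the arm holds its last target.

## Working session

There is one attempt and no reset: what is moved stays moved. The work goes in short steps, Python scripts to look and compute and a shell command to move; the robot and the scene stay as the last step left them, time stands still between calls to the robot, and variables do not carry over. Pictures are saved under pics/ and viewed, and the job is handed in when it is done.

```bash
ls; mkdir -p pics
python3 - <<'E'
from rig import telemetry, optics
import cv2,numpy as np
print(telemetry.get_state())
for n in("side","top"):
    d=optics.get_image(n); cv2.imwrite(f"pics/{n}0.png",d["img"]); np.savez(f"/tmp/{n}0.npz",**d)
    print(n,d["fovy"],d["cx"],d["cy"],d["world_from_camera"].round(4).tolist())
E
```

```text
pics
{'clock': 0.0, 'qpos': array([-1.23100946e+00,  2.76605293e-01,  1.50617161e+00,  3.26899417e-06,
        1.36067683e+00, -1.20986362e-01]), 'qd': array([-0.00071815, -0.00099514,  0.00108016,  0.00107248,  0.00095252,
        0.0005218 ]), 'effort': array([-3.26013491e-03, -4.16786528e+01, -2.45807058e+01, -6.71172111e-04,
        1.11145808e-02,  1.26332251e-07]), 'position': array([ 0.25549083, -0.51451931,  0.2304185 ]), 'ee_rot': array([-9.25146997e-04,  9.73577840e-01,  2.28353508e-01, -1.00009195e-04]), 'contact_force': array([ 0.28554127,  0.0816815 , -0.39464763]), 'moment': array([-0.00111556, -0.03662326, -0.00098397]), 'width': 0.08524752690362121}
side 42.90647217709545 275.61659071347566 204.15571249352445 [[-0.7717, -0.3721, 0.5157, 0.0267], [-0.6358, 0.4379, -0.6356, 0.6407], [0.0107, -0.8184, -0.5746, 0.6508], [0.0, 0.0, 0.0, 1.0]]
top 42.242478636827975 280.3291708320594 208.31753506074037 [[-0.0233, -0.9959, 0.0872, 0.4519], [-0.9993, 0.0207, -0.0303, 0.0195], [0.0283, -0.0878, -0.9957, 1.0106], [0.0, 0.0, 0.0, 1.0]]
```

View pics/top0.png

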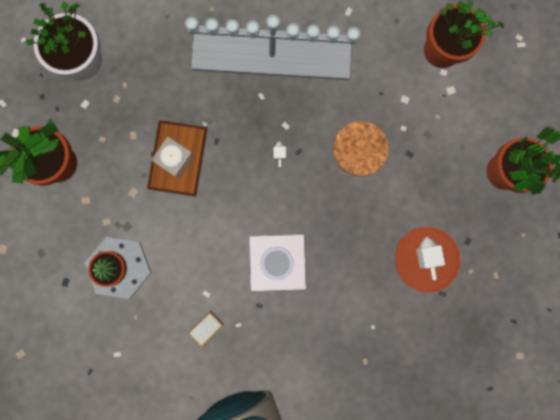

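View pics/side0.png

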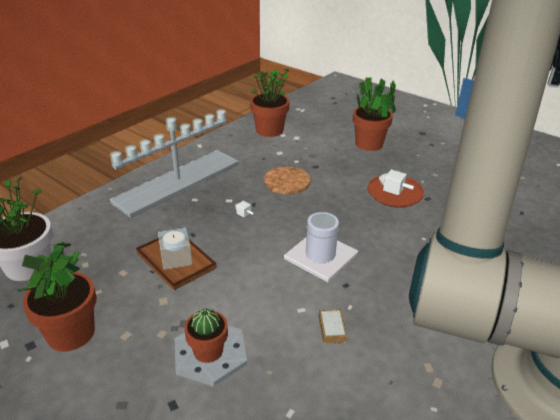

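```bash
cat > h.py <<'E'
import numpy as np,cv2
from rig import telemetry,optics
def K(d):
    h,w=d["depth"].shape; f=h/2/np.tan(np.radians(float(d["fovy"]))/2); return f,float(d["cx"]),float(d["cy"])
def cast(d,px,z):
    f,cx,cy=K(d); px=np.atleast_2d(np.float64(px)); T=d["world_from_camera"]
    r=np.c_[(px[:,0]-cx)/f,(px[:,1]-cy)/f,np.ones(len(px))]@T[:3,:3].T
    o=T[:3,3]; return o+r*((z-o[2])/r[:,2])[:,None]
def cloud(d):
    f,cx,cy=K(d); D=d["depth"]; v,u=np.mgrid[:D.shape[0],:D.shape[1]]
    P=np.stack([(u-cx)/f*D,(v-cy)/f*D,D],-1); T=d["world_from_camera"]
    W=P@T[:3,:3].T+T[:3,3]; W[D==0]=np.nan; return W
def grab(n,name):
    d=optics.get_image(n); cv2.imwrite(f"pics/{name}.png",d["img"]); np.savez(f"/tmp/{name}.npz",**d); return d
def load(name): return dict(np.load(f"/tmp/{name}.npz"))
E
python3 - <<'E'
from h import *
for n in("top0","side0"):
    d=load(n); W=cloud(d); z=W[...,2]; print(n,np.nanmedian(z))
    H=np.clip(np.nan_to_num(z)*1000*2.5+20,0,255).astype(np.uint8); cv2.imwrite(f"pics/h_{n}.png",H)
d=load("top0");W=cloud(d)
for nm,(u,v) in dict(glass=(171,156),pot=(107,268),tin=(277,263),mat=(361,148),saucer=(410,280),dre=(432,257),small=(280,153),trivet=(135,255),tray=(190,185),box=(206,329),men=(272,22),tile=(255,285)).items(): print(nm,W[v,u].round(4))
E
```

```text
top0 0.0009234941263024377
side0 -0.0006093241006683292
glass [0.6311 0.1806 0.0624]
pot [0.4385 0.2838 0.0878]
tin [ 0.4401 -0.0008  0.0856]
mat [ 0.6503 -0.1653  0.0078]
saucer [ 0.4023 -0.246   0.0119]
dre [ 0.4436 -0.2783  0.0454]
small [ 0.6414 -0.0125  0.0186]
trivet [0.4597 0.2556 0.0106]
tray [0.5859 0.1546 0.0125]
box [0.3243 0.1278 0.0158]
men [0.83   0.     0.1589]
tile [0.4002 0.0385 0.0106]
```

View pics/h_top0.png

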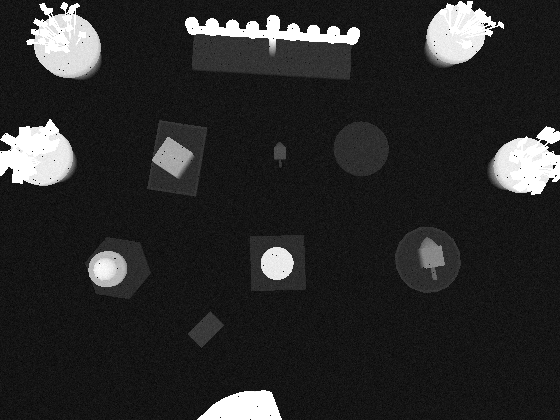

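```bash
cat >> h.py <<'E'
def med(d):
    W=cloud(d); 
    return W
def blob(W,seed,r,z0,z1):
    m=(W[...,2]>z0)&(W[...,2]<z1)&(np.hypot(W[...,0]-seed[0],W[...,1]-seed[1])<r)
    m=cv2.morphologyEx(m.astype(np.uint8),cv2.MORPH_OPEN,np.ones((2,2),np.uint8))
    n,l,s,_=cv2.connectedComponentsWithStats(m)
    if n<2: return None,None
    k=1+np.argmax(s[1:,4]); return W[l==k],(l==k)
def rect(P):
    (c,s,a)=cv2.minAreaRect((P[:,:2]*1000).astype(np.float32)); return np.round(c,1),np.round(s,1),round(a,1),len(P)
def circ(P):
    c,r=cv2.minEnclosingCircle((P[:,:2]*1000).astype(np.float32)); return np.round(c,1),round(r,1),len(P)
E
python3 - <<'E'
from h import *
for nm in("top0","side0"):
    d=load(nm);W=cloud(d); print(nm)
    f=lambda s,r,a,b:blob(W,s,r,a,b)[0]
    print("mat",circ(f((.65,-.165),.075,.005,.016)))
    print("saucer",circ(f((.438,-.28),.08,.005,.016)))
    print("tile",rect(f((.44,0),.085,.005,.016)))
    print("tray",rect(f((.62,.17),.095,.005,.017)))
    P=f((.44,.27),.085,.005,.016);print("trivet",circ(P),rect(P))
    h=cv2.convexHull((P[:,:2]*1000).astype(np.float32)); print(cv2.approxPolyDP(h,6,True)[:,0].round(1).tolist())
    P=f((.631,.18),.06,.048,.064);print("glass",rect(P),np.median(P[:,2]))
    P=f((.44,.285),.06,.055,.071);print("potrim",circ(P),np.median(P[:,2]))
    P=f((.44,.285),.06,.074,.1);print("cactus",circ(P),P[:,:2].mean(0))
    P=f((.44,0),.06,.078,.095);print("tin",circ(P),P[:,:2].mean(0),np.median(P[:,2]))
    P=f((.444,-.278),.06,.040,.055);print("dreidel body",rect(P),P.mean(0))
    P=f((.444,-.278),.07,.018,.06);print("dreidel all",rect(P))
    P=f((.64,-.0125),.05,.008,.04);print("small",rect(P),P.mean(0))
    P=f((.324,.128),.05,.008,.04);print("box",rect(P))
E
```

```text
top0
mat (array([ 648.9, -167.3]), 53.9, 2345)
saucer (array([ 439.3, -283.6]), 63.6, 2642)
tile (array([438. ,  -5.5]), array([100.3, 100.8]), 0.4, 2123)
tray (array([637.3, 176.7]), array([ 90.4, 134.2]), 78.8, 2432)
trivet (array([435.9, 286.6]), 60.0, 1781) (array([437.4, 285.6]), array([104.9,  67.4]), 50.7, 1781)
[[491.70001220703125, 304.6000061035156], [447.29998779296875, 344.6000061035156], [380.0, 268.70001220703125], [428.29998779296875, 228.60000610351562]]
glass (array([631. , 179.8]), array([49.7, 51.4]), 55.2, 878) nan
potrim (array([432.3, 296.4]), 37.4, 659) nan
cactus (array([434.8, 291.3]), 19.7, 393) [nan nan]
tin (array([436.9,  -4.1]), 29.9, 843) [nan nan] nan
dreidel body (array([ 442.1, -286.2]), array([57.2, 31.1]), 48.9, 457) [nan nan nan]
dreidel all (array([ 441.7, -288.1]), array([74.4, 37.2]), 38.3, 656)
small (array([638.7, -13.6]), array([21.2, 44.3]), 88.5, 207) [ 0.64046428 -0.01336591  0.01781319]
box (array([321.7, 127.4]), array([33.8, 56.8]), 42.1, 635)
side0
mat (array([ 644.4, -164.6]), 54.5, 938)
saucer (array([ 431.6, -281.2]), 66.9, 1002)
t
[... 249 characters left out ...]
, 307.5], [444.0, 347.5], [392.6000061035156, 327.6000061035156], [379.5, 270.29998779296875], [430.29998779296875, 223.89999389648438], [488.1000061035156, 293.0]]
glass (array([655.4, 161.6]), array([ 50.5, 121.9]), 51.1, 644) nan
potrim (array([444.2, 271.4]), 54.7, 763) nan
cactus (array([435.4, 287.8]), 23.6, 464) [nan nan]
tin (array([457.3, -44.4]), 78.1, 533) [nan nan] nan
dreidel body (array([ 439.6, -310.8]), array([105.6,  38.5]), 86.8, 184) [nan nan nan]
dreidel all (array([ 456.4, -304.7]), array([66.5, 99.8]), 33.1, 453)
small (array([632.1, -19.3]), array([43.7, 38. ]), 83.6, 158) [ 0.63596167 -0.00883929  0.01503043]
box (array([323.8, 124.8]), array([39.2, 69.4]), 42.2, 677)
```

```bash
sed -i 's/np.ones((2,2),np.uint8)/np.ones((3,3),np.uint8)/; s/return W\[l==k\],(l==k)/m2=(l==k)\&np.isfinite(W[...,2]); return W[m2],m2/' h.py
cat > meas.py <<'E'
from h import *
import sys
for nm in sys.argv[1:]:
    d=load(nm);W=cloud(d); print(nm)
    def f(s,r,a,b):
        P,m=blob(W,s,r,a,b); 
        return P,m
    def castc(m,z):  # recast mask pixels at exact plane
        v,u=np.nonzero(m); return cast(d,np.c_[u,v],z)
    for n,s,r,k in [("mat",(.65,-.165),.075,circ),("saucer",(.438,-.28),.08,circ),("tile",(.44,0),.085,rect),("tray",(.62,.17),.095,rect),("trivet",(.44,.27),.085,circ)]:
        P,m=f(s,r,.0045,.0165); Q=castc(m,.010)
        print(n,k(Q),"z",np.median(P[:,2]).round(4))
        if n=="trivet":
            h=cv2.convexHull((Q[:,:2]*1000).astype(np.float32)); print(cv2.approxPolyDP(h,6,True)[:,0].round(0).tolist())
    for n,s,r,a,b,z,k in [("glass",(.631,.18),.05,.048,.066,.058,rect),("potrim",(.44,.285),.045,.055,.071,.065,circ),("cactus",(.44,.285),.04,.075,.1,.085,circ),("tin",(.44,0),.045,.078,.095,.085,circ),("dbody",(.444,-.278),.06,.041,.055,.046,rect),("dall",(.444,-.278),.07,.018,.06,.03,rect),("small",(.64,-.0125),.05,.008,.04,.011,rect)]:
        P,m=f(s,r,a,b); Q=castc(m,z)
        print(n,k(Q),"mean",(Q.mean(0)*1000).round(1)[:2],"z",np.median(P[:,2]).round(4))
E
python3 meas.py top0 side0
python3 - <<'E'
from h import *
d=load("top0")["img"]
a=cv2.resize(d[215:305,385:475],None,fx=4,fy=4,interpolation=3);b=cv2.resize(d[225:315,75:165],None,fx=4,fy=4,interpolation=3)
cv2.imwrite("pics/crop0.png",np.hstack([a,b]))
E
```

```text
top0
mat (array([ 649.2, -164.6]), 52.3, 2352) z 0.0106
saucer (array([ 439.5, -280.7]), 61.3, 2652) z 0.0108
tile (array([440.2,  -3.2]), array([99.8, 99.8]), 0.4, 2125) z 0.0102
tray (array([637.6, 178.3]), array([ 91.6, 131.3]), 80.1, 2347) z 0.0108
trivet (array([438.1, 287. ]), 59.5, 1716) z 0.0101
[[494.0, 308.0], [469.0, 330.0], [395.0, 327.0], [382.0, 266.0], [426.0, 229.0], [481.0, 247.0]]
glass (array([631.4, 180. ]), array([54.1, 51.5]), 55.1, 875) mean [631.4 180.1] z 0.0587
potrim (array([436.6, 291.1]), 31.9, 655) mean [437.1 288.9] z 0.0655
cactus (array([437.6, 289.5]), 19.2, 387) mean [437.3 289.1] z 0.0862
tin (array([ 4.401e+02, -4.000e-01]), 27.8, 839) mean [439.9  -0.5] z 0.0857
dbody (array([ 447. , -278.8]), array([40.7, 37.2]), 7.6, 434) mean [ 445.5 -279.2] z 0.0465
dall (array([ 448.5, -280.6]), array([61.2, 43.6]), 7.8, 615) mean [ 448.3 -280.5] z 0.0454
small (array([647.6, -11.9]), array([20.5, 32.2]), 88.7, 188) mean [645.8 -11.7] z 0.0217
side0
mat (array([ 644.5, -161. ]), 54.3, 944) z 0.0092
saucer (array([ 438.6, -279.9]), 63.3, 1005) z 0.0097
tile (
[... 160 characters left out ...]
 289.9]), 59.8, 2168) z 0.0093
[[492.0, 308.0], [444.0, 349.0], [389.0, 327.0], [379.0, 271.0], [426.0, 231.0], [434.0, 233.0]]
glass (array([625.7, 185.7]), array([51.6, 62.1]), 54.9, 642) mean [625.4 186.2] z 0.0575
potrim (array([433. , 297.2]), 33.8, 733) mean [425.2 303.5] z 0.0644
cactus (array([431.4, 297.4]), 20.3, 441) mean [430.8 297.5] z 0.0845
tin (array([435.1,   4. ]), 30.9, 529) mean [435.8   4.8] z 0.0844
dbody (array([ 441.7, -275.3]), array([38.3, 41.1]), 5.4, 170) mean [ 440.7 -274.9] z 0.0449
dall (array([ 444. , -280.8]), array([65.1, 80.1]), 48.3, 449) mean [ 444.3 -280. ] z 0.0368
small (array([645.6, -13.6]), array([31.1, 39.4]), 41.7, 144) mean [645.6 -14.4] z 0.0192
```

View pics/crop0.png

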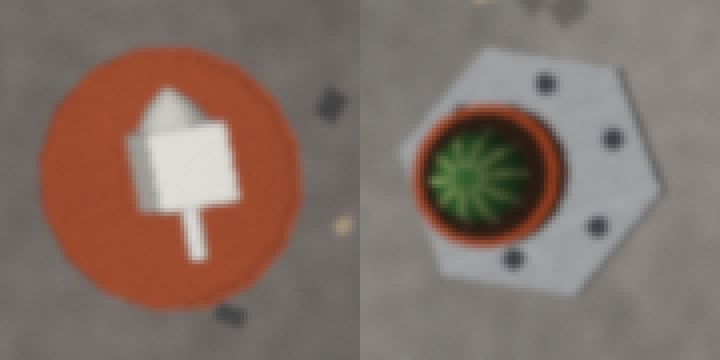

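Run:
```python
from h import *
d=load("top0")
D=cv2.medianBlur(d["depth"],3); d["depth"]=D; W=cloud(d)
for n,s,r,k in [("mat",(.65,-.165),.075,circ),("saucer",(.438,-.28),.062,circ),("tile",(.44,0),.085,rect),("tray",(.62,.17),.095,rect),("trivet",(.44,.287),.075,circ)]:
    P,m=blob(W,s,r,.0068,.2); v,u=np.nonzero(m); Q=cast(d,np.c_[u,v],.01)
    print(n,k(Q),(Q.mean(0)*1000).round(1)[:2])
print(cast(d,[[117.4,267.6]],.01))
# dreidel edges of top face by brightness, upscale
g=d["img"].min(2); m=np.zeros_like(g); m[225:300,410:455]=(g[225:300,410:455]>195)
n,l,s,c=cv2.connectedComponentsWithStats(m); k=1+np.argmax(s[1:,4]); v,u=np.nonzero(l==k)
Q=cast(d,np.c_[u,v],.046); print("dre bright",rect(Q),s[k])
mm=cv2.morphologyEx((l==k).astype(np.uint8),cv2.MORPH_OPEN,np.ones((7,7),np.uint8)); v,u=np.nonzero(mm); Q=cast(d,np.c_[u,v],.046);print("body",rect(Q),Q.mean(0))
```

```text
mat (array([ 649.5, -164.3]), 52.0, 2354) [ 649.2 -164.4]
saucer (array([ 439.8, -280.7]), 61.3, 3390) [ 439.3 -280.5]
tile (array([440.2,  -3.2]), array([99.8, 99.9]), 0.4, 2988) [440.   -3.1]
tray (array([637.7, 178.4]), array([ 91.4, 131.1]), 80.1, 3445) [637.4 178.5]
trivet (array([438. , 287.4]), 59.4, 2901) [437.6 287.7]
[[0.43763284 0.28742519 0.01      ]]
dre bright (array([ 434.6, -280.5]), array([55.4, 32.9]), 8.8, 366) [422 247  21  32 366]
body (array([ 444.6, -278.3]), array([32.5, 33.7]), 88.7, 335) [ 0.44512437 -0.27849173  0.046     ]
```

```bash
python3 -m creep '{"slide":[[0.15,0.19,-0.07],[0.35,0.44,-0.17],[0.55,0.69,-0.26],[0.63,0.787,-0.3],[0.63,0.787,-0.3]],"twist":[[0,0,-0.015],[0,0,-0.03],[0,0,-0.045],[0,0,-0.051],[0,0,-0.051]],"fingers":[1,1,1,1,1]}' 40
python3 -m creep '{"slide":[[0.15,0.19,-0.07],[0.35,0.44,-0.17],[0.55,0.69,-0.26],[0.63,0.79,-0.3],[0.63,0.79,-0.3],[0.63,0.79,-0.3]],"twist":[[0,0,0],[0,0,0],[0,0,0],[0,0,0],[0,0,0],[0,0,0]],"fingers":[1,1,1,1,1,1]}'
python3 - <<'E'
from h import *
grab("top","top1");grab("side","side1")
E
```

```text
clock: 0.6
position: [0.3509, -0.3937, 0.185]
ee_rot: [-0.002, 0.997, 0.072, -0.001]
contact_force: [0.7, -0.4, 0.2]
width: 0.0851
clock: 1.2
position: [0.4446, -0.2797, 0.1415]
ee_rot: [0.001, 0.998, 0.071, -0.0]
contact_force: [0.2, -0.5, -0.0]
width: 0.0853
```

View pics/side1.png

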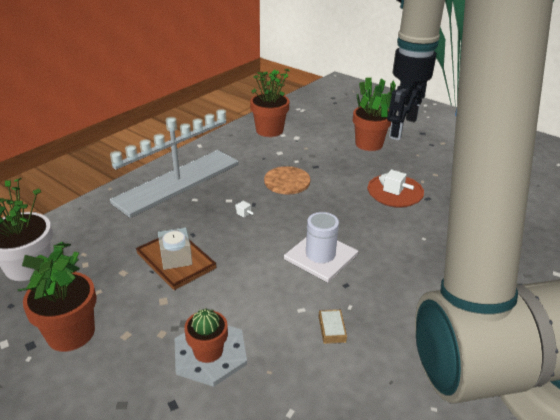

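View pics/top1.png

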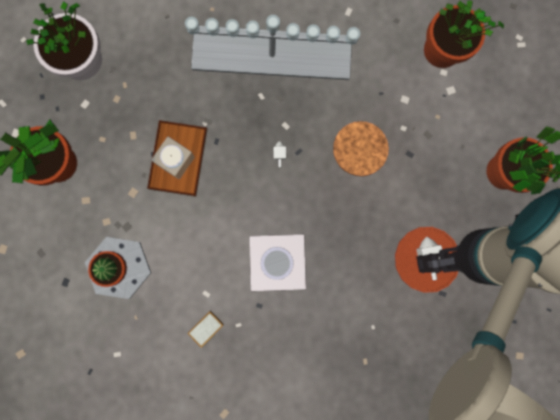

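```bash
cat >> h.py <<'E'
def proj(d,p):
    f,cx,cy=K(d); q=np.linalg.inv(d["world_from_camera"])@np.r_[p,1]; return np.round([cx+f*q[0]/q[2],cy+f*q[1]/q[2]],1)
E
python3 - <<'E'
from h import *
for n in("top1","side1"):
    d=load(n); W=cloud(d)
    print(n,[proj(d,p) for p in [(.4446,-.2797,.1415),(.4446,-.2797,.154),(.4446+.006,-.2797+.057,.154),(.4446-.006,-.2797-.057,.154)]])
    P,m=blob(W,(.445,-.28),.08,.12,.19)
    print(rect(P),P.min(0).round(4),P.max(0).round(4))
    y0,y1,x0,x1=(225,300,385,475) if n=="top1" else (60,210,350,450)
    cv2.imwrite(f"pics/c_{n}.png",cv2.resize(d["img"][y0:y1,x0:x1],None,fx=5 if n=="top1" else 4,fy=5 if n=="top1" else 4,interpolation=3))
E
```

```text
top1 [array([451.1, 256.5]), array([453.8, 256.5]), array([418. , 253.5]), array([489.5, 259.4])]Traceback (most recent call last):
  File "<stdin>", line 6, in <module>
  File "h.py", line 26, in rect
    (c,s,a)=cv2.minAreaRect((P[:,:2]*1000).astype(np.float32)); return np.round(c,1),np.round(s,1),round(a,1),len(P)
                             ~^^^^^^
TypeError: 'NoneType' object is not subscriptable
```

Run:
```python
from h import *
d=load("top1"); W=cloud(d)
m=(W[...,2]>.12)&(W[...,2]<.25)&(abs(W[...,0]-.445)<.09)&(abs(W[...,1]+.28)<.1)
P=W[m]; 
for a in np.arange(.12,.25,.02):
    Q=P[(P[:,2]>=a)&(P[:,2]<a+.02)]
    if len(Q)>3: print(round(a,2),len(Q),np.percentile(Q[:,:2],[2,50,98],axis=0).round(4).tolist())
I=d["img"][225:300,385:505].copy(); I=cv2.resize(I,None,fx=6,fy=6,interpolation=3); I=np.clip(I.astype(float)*1.8,0,255).astype(np.uint8)
for p in [(.4446,-.2797,.1415),(.4506,-.2227,.154),(.4386,-.3367,.154)]:
    q=(proj(d,p)-[385,225]+.5)*6; cv2.circle(I,tuple(int(x) for x in q),4,(0,255,0),-1)
cv2.imwrite("pics/c1.png",I)
```

```text
0.2 147 [[0.4236, -0.2477], [0.4381, -0.2116], [0.4523, -0.2052]]
0.22 254 [[0.4237, -0.2568], [0.4383, -0.2411], [0.4576, -0.2072]]
0.24 74 [[0.4243, -0.2555], [0.4399, -0.212], [0.4601, -0.2093]]
```

View pics/c1.png

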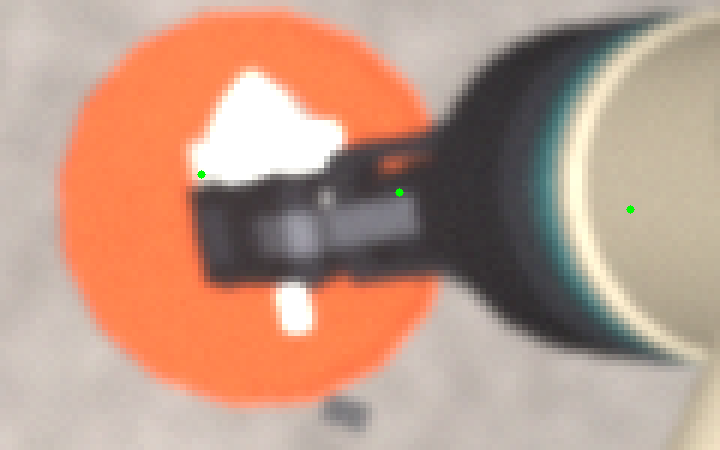

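```bash
python3 -m creep '{"slide":[[0,0,-0.15],[0,0,-0.35],[0,0,-0.55],[0,0,-0.7],[0,0,-0.8],[0,0,-0.833],[0,0,-0.833],[0,0,-0.833]],"twist":[[0,0,0],[0,0,0],[0,0,0],[0,0,0],[0,0,0],[0,0,0],[0,0,0],[0,0,0]],"fingers":[1,1,1,1,1,1,1,1]}'
python3 -m creep '{"slide":[[0,0,0],[0,0,0],[0,0,0],[0,0,0],[0,0,0],[0,0,0],[0,0,0],[0,0,0],[0,0,0],[0,0,0]],"twist":[[0,0,0],[0,0,0],[0,0,0],[0,0,0],[0,0,0],[0,0,0],[0,0,0],[0,0,0],[0,0,0],[0,0,0]],"fingers":[0,-1,-1,-1,-1,-1,-1,-1,-1,-1]}' 25
```

```text
clock: 2.1
position: [0.445, -0.2797, 0.0173]
ee_rot: [0.001, 0.998, 0.07, 0.001]
contact_force: [0.4, -0.1, 0.8]
width: 0.085
clock: 3.1
position: [0.4451, -0.2787, 0.0169]
ee_rot: [0.0, 0.998, 0.07, 0.0]
contact_force: [1.2, 0.0, 5.6]
width: 0.0358
```

```bash
python3 -m creep '{"slide":[[0,0,0.02],[0,0,0.06],[0,0,0.15],[0,0,0.3],[0,0,0.5],[0,0,0.65],[0,0,0.7],[0,0,0.7]],"twist":[[0,0,0],[0,0,0],[0,0,0],[0,0,0],[0,0,0],[0,0,0],[0,0,0],[0,0,0]],"fingers":[-1,-1,-1,-1,-1,-1,-1,-1]}'
python3 - <<'E'
from h import *
d=grab("side","side2"); cv2.imwrite("pics/c2.png",cv2.resize(d["img"][60:210,340:460],None,fx=4,fy=4,interpolation=3))
E
```

```text
clock: 3.9
position: [0.4451, -0.2788, 0.1223]
ee_rot: [0.001, 0.998, 0.07, 0.001]
contact_force: [0.1, -0.1, -1.0]
width: 0.036
```

View pics/c2.png

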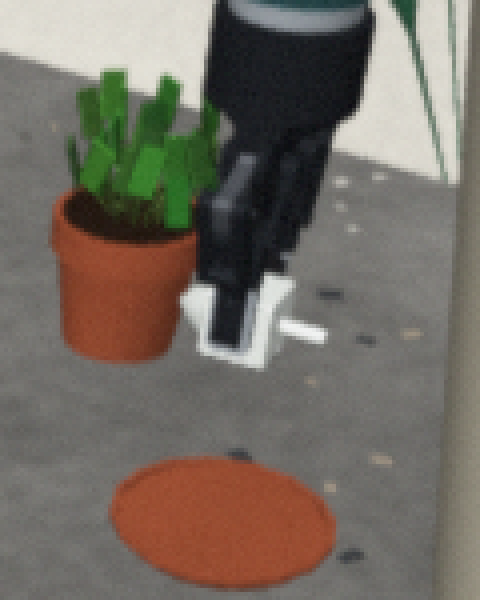

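```bash
python3 -m creep '{"slide":[[0.06,0.03,0],[0.18,0.1,0],[0.34,0.19,0],[0.5,0.28,0],[0.62,0.345,0],[0.68,0.38,0],[0.68,0.38,0]],"twist":[[0,0,0],[0,0,-0.01],[0,0,-0.02],[0,0,-0.03],[0,0,-0.04],[0,0,-0.05],[0,0,-0.05]],"fingers":[-1,-1,-1,-1,-1,-1,-1]}'
python3 -m creep '{"slide":[[0.06,0.03,0],[0.18,0.1,0],[0.34,0.19,0],[0.5,0.28,0],[0.62,0.345,0],[0.68,0.38,0],[0.68,0.38,0],[0.68,0.38,-0.1],[0.68,0.38,-0.25],[0.68,0.38,-0.45],[0.68,0.38,-0.6],[0.68,0.38,-0.66],[0.68,0.38,-0.68],[0.68,0.38,-0.69],[0.68,0.38,-0.69]],"twist":[[0,0,0],[0,0,0],[0,0,0],[0,0,0],[0,0,0],[0,0,0],[0,0,0],[0,0,0],[0,0,0],[0,0,0],[0,0,0],[0,0,0],[0,0,0],[0,0,0],[0,0,0]],"fingers":[-1,-1,-1,-1,-1,-1,-1,-1,-1,-1,-1,-1,-1,-1,-1]}'
```

```text
clock: 4.65
position: [0.5477, -0.22, 0.1196]
ee_rot: [-0.001, 0.996, -0.086, -0.001]
contact_force: [-0.4, -0.8, 0.4]
width: 0.0357
clock: 6.15
position: [0.6493, -0.165, 0.019]
ee_rot: [0.0, 0.996, -0.087, 0.001]
contact_force: [0.1, 0.0, -0.1]
width: 0.0359
```

```bash
python3 -m creep '{"slide":[[0,0,-0.005],[0,0,-0.01],[0,0,-0.01]],"twist":[[0,0,0],[0,0,0],[0,0,0]],"fingers":[-1,-1,-1]}'
```

```text
clock: 6.45
position: [0.649, -0.1646, 0.017]
ee_rot: [0.0, 0.996, -0.087, 0.001]
contact_force: [0.2, 0.7, 1.4]
width: 0.0356
```

```bash
python3 -m creep '{"slide":[[0,0,0],[0,0,0],[0,0,0],[0,0,0],[0,0,0],[0,0,0],[0,0,0.1],[0,0,0.3],[0,0,0.6],[0,0,0.9],[0,0,0.96],[0,0,0.96]],"twist":[[0,0,0],[0,0,0],[0,0,0],[0,0,0],[0,0,0],[0,0,0],[0,0,0],[0,0,0],[0,0,0],[0,0,0],[0,0,0],[0,0,0]],"fingers":[-0.1,0.2,0.6,1,1,1,1,1,1,1,1,1]}'
python3 - <<'E'
from h import *
d=grab("side","side3");grab("top","top3")
E
```

```text
clock: 7.65
position: [0.6501, -0.165, 0.1642]
ee_rot: [0.001, 0.996, -0.087, 0.003]
contact_force: [-0.1, 0.4, -1.0]
width: 0.0854
```

View pics/side3.png

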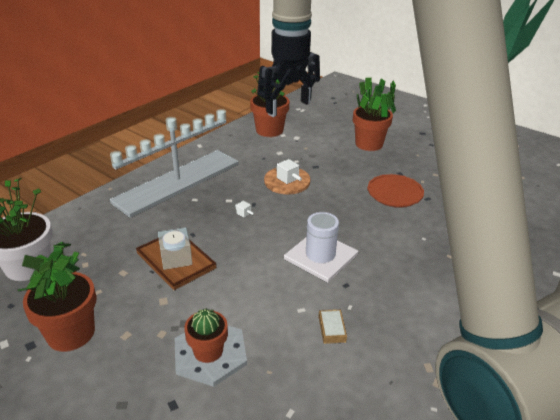

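```bash
Z='"twist":[[0,0,0],[0,0,0],[0,0,0],[0,0,0],[0,0,0]],"fingers":[1,1,1,1,1]'
python3 -m creep '{"slide":[[-0.06,0.12,0],[-0.18,0.38,0],[-0.3,0.64,0],[-0.353,0.757,0],[-0.353,0.757,0]],"twist":[[0,0,0],[0,0,0],[0,0,0],[0,0,0],[0,0,0]],"fingers":[1,1,1,1,1]}'
python3 -m creep '{"slide":[[-0.06,0.12,0],[-0.18,0.38,0],[-0.3,0.64,0],[-0.353,0.757,0],[-0.353,0.757,0]],"twist":[[0,0,0],[0,0,0],[0,0,0],[0,0,0],[0,0,0]],"fingers":[1,1,1,1,1]}'
python3 -m creep '{"slide":[[-0.06,0.12,0],[-0.18,0.38,0],[-0.3,0.64,0],[-0.353,0.757,0],[-0.353,0.757,0]],"twist":[[0,0,0],[0,0,0],[0,0,0],[0,0,0],[0,0,0]],"fingers":[1,1,1,1,1]}'
python3 -m creep '{"slide":[[-0.06,0.12,0],[-0.18,0.38,0],[-0.3,0.64,0],[-0.353,0.757,0],[-0.353,0.757,0],[-0.353,0.757,0]],"twist":[[0,0,0],[0,0,0],[0,0,0],[0,0,0],[0,0,0],[0,0,0]],"fingers":[1,1,1,1,1,1]}'
python3 - <<'E'
from h import *
d=grab("side","side4");d=grab("top","top4")
W=cloud(d); m=(W[...,2]>.2)&(W[...,2]<.3)&(abs(W[...,0]-.437)<.09)&(abs(W[...,1]-.28)<.1)
E
```

```text
clock: 8.25
position: [0.5933, -0.0484, 0.1587]
ee_rot: [-0.0, 0.996, -0.085, -0.002]
contact_force: [0.4, -0.3, 0.2]
width: 0.0856
clock: 8.75
position: [0.5413, 0.0645, 0.1599]
ee_rot: [-0.0, 0.996, -0.086, -0.001]
contact_force: [0.1, -0.0, -0.6]
width: 0.0856
clock: 9.25
position: [0.4896, 0.1772, 0.1601]
ee_rot: [0.0, 0.996, -0.086, -0.0]
contact_force: [0.8, -0.6, 0.0]
width: 0.0852
clock: 9.85
position: [0.4382, 0.2885, 0.1602]
ee_rot: [0.001, 0.996, -0.087, 0.0]
contact_force: [-0.2, -0.5, 0.2]
width: 0.0854
```

View pics/side4.png

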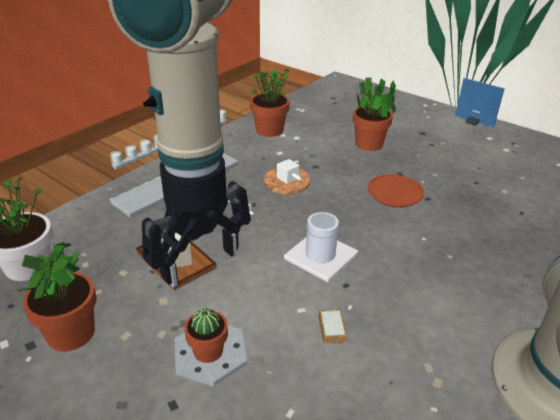

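View pics/top4.png

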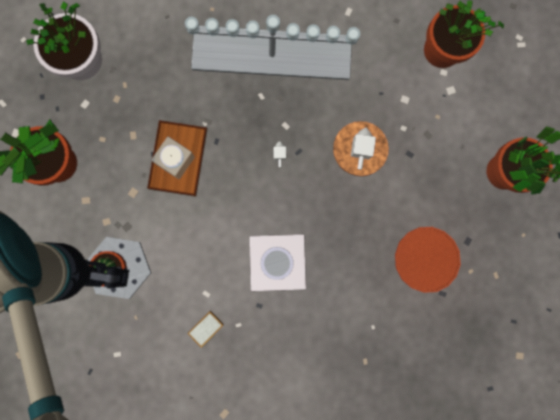

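```bash
python3 -m creep '{"slide":[[0,0,-0.15],[0,0,-0.35],[0,0,-0.55],[0,0,-0.7],[0,0,-0.8],[0,0,-0.86],[0,0,-0.86],[0,0,-0.86]],"twist":[[0,0,0],[0,0,0],[0,0,0],[0,0,0],[0,0,0],[0,0,0],[0,0,0],[0,0,0]],"fingers":[1,1,1,1,1,1,1,1]}'
python3 -m creep '{"slide":[[0,0,0],[0,0,0],[0,0,0],[0,0,0],[0,0,0],[0,0,0],[0,0,0],[0,0,0],[0,0,0],[0,0,0]],"twist":[[0,0,0],[0,0,0],[0,0,0],[0,0,0],[0,0,0],[0,0,0],[0,0,0],[0,0,0],[0,0,0],[0,0,0]],"fingers":[0.8,0.6,0.4,0,-1,-1,-1,-1,-1,-1]}' 40
```

```text
clock: 10.75
position: [0.4378, 0.2894, 0.0319]
ee_rot: [-0.0, 0.996, -0.087, 0.0]
contact_force: [1.3, 0.5, 0.3]
width: 0.0856
clock: 11.75
position: [0.4377, 0.2903, 0.0326]
ee_rot: [-0.001, 0.996, -0.087, 0.001]
contact_force: [-0.1, 0.3, 5.0]
width: 0.0607
```

```bash
python3 -m creep '{"slide":[[0,0,0.02],[0,0,0.06],[0,0,0.15],[0,0,0.3],[0,0,0.5],[0,0,0.7],[0,0,0.83],[0,0,0.86],[0,0,0.86]],"twist":[[0,0,0],[0,0,0],[0,0,0],[0,0,0],[0,0,0],[0,0,0],[0,0,0],[0,0,0],[0,0,0]],"fingers":[-1,-1,-1,-1,-1,-1,-1,-1,-1]}'
python3 - <<'E'
from h import *
d=grab("side","side5"); cv2.imwrite("pics/c5.png",cv2.resize(d["img"][120:390,100:300],None,fx=2,fy=2,interpolation=3))
E
```

```text
clock: 12.65
position: [0.4369, 0.2897, 0.1607]
ee_rot: [-0.0, 0.996, -0.087, 0.0]
contact_force: [0.2, -0.6, -1.8]
width: 0.0609
```

View pics/c5.png

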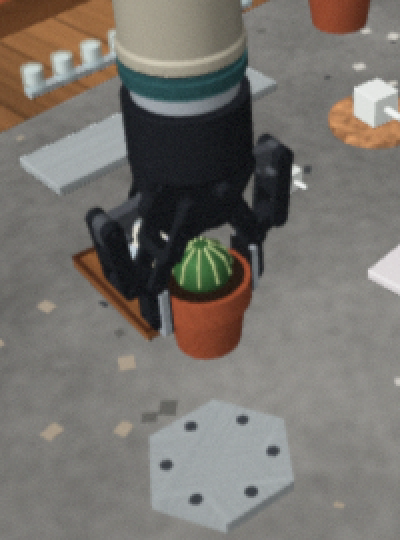

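```bash
python3 - <<'E'
from h import *
d=load("top4"); W=cloud(d)
b,g,r=[d["img"][...,i].astype(int) for i in range(3)]
def colc(m,seed,rad,z):
    X=cast(d,np.c_[np.tile(np.arange(560),420),np.repeat(np.arange(420),560)],z).reshape(420,560,3)
    m=m&(np.hypot(X[...,0]-seed[0],X[...,1]-seed[1])<rad); Q=X[m]; return circ(Q),(Q.mean(0)*1000).round(1)
m=(r-b>60)
print("saucer",colc(m,(.44,-.28),.07,.011))
d3=load("top3");d3["depth"]=cv2.medianBlur(d3["depth"],3)
E
python3 -m creep '{"slide":[[0,-0.06,0],[0,-0.18,0],[0.003,-0.35,0],[0.003,-0.52,0],[0.003,-0.69,0],[0.004,-0.85,0],[0.004,-0.95,0]],"twist":[[0,0,0],[0,0,0],[0,0,0],[0,0,0],[0,0,0],[0,0,0],[0,0,0]],"fingers":[-1,-1,-1,-1,-1,-1,-1]}'
python3 -m creep '{"slide":[[0,-0.1,0],[0,-0.25,0],[0.003,-0.42,0],[0.003,-0.59,0],[0.003,-0.76,0],[0.004,-0.88,0],[0.004,-0.95,0]],"twist":[[0,0,0],[0,0,0],[0,0,0],[0,0,0],[0,0,0],[0,0,0],[0,0,0]],"fingers":[-1,-1,-1,-1,-1,-1,-1]}'
python3 -m creep '{"slide":[[0,-0.1,0],[0,-0.25,0],[0.003,-0.42,0],[0.003,-0.59,0],[0.003,-0.76,0],[0.004,-0.88,0],[0.004,-0.95,0]],"twist":[[0,0,0],[0,0,0],[0,0,0],[0,0,0],[0,0,0],[0,0,0],[0,0,0]],"fingers":[-1,-1,-1,-1,-1,-1,-1]}'
python3 -m creep '{"slide":[[0,-0.1,0],[0,-0.25,0],[0.003,-0.42,0],[0.003,-0.59,0],[0.003,-0.76,0],[0.004,-0.88,0],[0.004,-0.95,0],[0.004,-0.95,0],[0.004,-0.95,0]],"twist":[[0,0,0],[0,0,0],[0,0,0],[0,0,0],[0,0,0],[0,0,0],[0,0,0],[0,0,0],[0,0,0]],"fingers":[-1,-1,-1,-1,-1,-1,-1,-1,-1]}'
```

```text
saucer ((array([ 440. , -280.4]), 61.1, 3385), array([ 439.7, -280.1,   11. ]))
clock: 13.4
position: [0.4361, 0.1449, 0.159]
ee_rot: [0.001, 0.996, -0.087, -0.002]
contact_force: [0.0, 0.0, -2.3]
width: 0.0609
clock: 14.1
position: [0.4369, 0.0031, 0.1592]
ee_rot: [0.0, 0.996, -0.088, -0.001]
contact_force: [-0.0, 0.5, -1.3]
width: 0.061
clock: 14.8
position: [0.4382, -0.1389, 0.1596]
ee_rot: [-0.0, 0.996, -0.087, -0.001]
contact_force: [-0.1, 0.9, -1.3]
width: 0.0608
clock: 15.7
position: [0.439, -0.2794, 0.1602]
ee_rot: [-0.001, 0.996, -0.087, -0.0]
contact_force: [-0.1, 0.6, -2.5]
width: 0.0609
```

```bash
python3 -m creep '{"slide":[[0,0,-0.06],[0,0,-0.18],[0,0,-0.34],[0,0,-0.5],[0,0,-0.65],[0,0,-0.76],[0,0,-0.82],[0,0,-0.84],[0,0,-0.85],[0,0,-0.85],[0,0,-0.85]],"twist":[[0,0,0],[0,0,0],[0,0,0],[0,0,0],[0,0,0],[0,0,0],[0,0,0],[0,0,0],[0,0,0],[0,0,0],[0,0,0]],"fingers":[-1,-1,-1,-1,-1,-1,-1,-1,-1,-1,-1]}'
```

```text
clock: 16.8
position: [0.4398, -0.2807, 0.0336]
ee_rot: [0.001, 0.996, -0.087, 0.001]
contact_force: [-0.6, 0.4, -0.8]
width: 0.0606
```

```bash
python3 -m creep '{"slide":[[0,0,-0.004],[0,0,-0.007],[0,0,-0.007]],"twist":[[0,0,0],[0,0,0],[0,0,0]],"fingers":[-1,-1,-1]}'
```

```text
clock: 17.1
position: [0.4396, -0.2806, 0.0326]
ee_rot: [0.0, 0.996, -0.087, 0.0]
contact_force: [-0.7, 0.5, 5.3]
width: 0.061
```

```bash
python3 -m creep '{"slide":[[0,0,0],[0,0,0],[0,0,0],[0,0,0],[0,0,0],[0,0,0],[0,0,0.1],[0,0,0.3],[0,0,0.6],[0,0,0.85],[0,0,0.857],[0,0,0.857]],"twist":[[0,0,0],[0,0,0],[0,0,0],[0,0,0],[0,0,0],[0,0,0],[0,0,0],[0,0,0],[0,0,0],[0,0,0],[0,0,0],[0,0,0]],"fingers":[0.55,0.7,0.85,1,1,1,1,1,1,1,1,1]}'
python3 - <<'E'
from h import *
d=grab("side","side6"); cv2.imwrite("pics/c6.png",cv2.resize(d["img"][60:230,300:500],None,fx=3,fy=3,interpolation=3))
E
```

```text
clock: 18.3
position: [0.4396, -0.2806, 0.1613]
ee_rot: [0.001, 0.996, -0.087, 0.001]
contact_force: [-0.3, -0.4, -0.7]
width: 0.0853
```

View pics/c6.png

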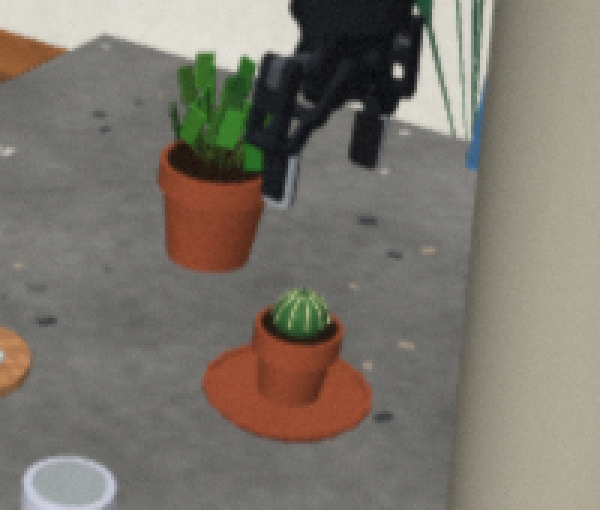

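```bash
python3 -m creep '{"slide":[[0,0.15,0],[0,0.4,0],[0,0.65,0],[0,0.85,0],[0,0.933,0],[0,0.933,0]],"twist":[[0,0,0],[0,0,0],[0,0,0],[0,0,0],[0,0,0],[0,0,0]],"fingers":[1,1,1,1,1,1]}'
python3 -m creep '{"slide":[[0,0.15,0],[0,0.4,0],[0,0.65,0],[0,0.85,0],[0,0.933,0],[0,0.933,0],[0,0.933,0]],"twist":[[0,0,0],[0,0,0],[0,0,0],[0,0,0],[0,0,0],[0,0,0],[0,0,0]],"fingers":[1,1,1,1,1,1,1]}'
python3 - <<'E'
from h import *
d=grab("side","side7"); d=grab("top","top7")
d["depth"]=cv2.medianBlur(d["depth"],3); W=cloud(d)
P,m=blob(W,(.438,.287),.075,.0068,.02); v,u=np.nonzero(m); Q=cast(d,np.c_[u,v],.01); print("trivet",circ(Q),Q.mean(0)*1000)
h=cv2.convexHull((Q[:,:2]*1000).astype(np.float32)); print(cv2.approxPolyDP(h,6,True)[:,0].round(0).tolist())
P,m=blob(W,(.44,-.28),.045,.055,.071); v,u=np.nonzero(m); Q=cast(d,np.c_[u,v],.065); print("potrim",circ(Q))
P,m=blob(W,(.44,-.28),.04,.075,.1); v,u=np.nonzero(m); Q=cast(d,np.c_[u,v],.085); print("cactus",circ(Q),Q.mean(0)*1000)
E
```

```text
clock: 18.95
position: [0.4383, -0.1388, 0.1591]
ee_rot: [-0.0, 0.996, -0.086, -0.001]
contact_force: [0.1, -0.3, 0.3]
width: 0.0854
clock: 19.65
position: [0.4397, -0.0017, 0.1601]
ee_rot: [0.001, 0.996, -0.087, -0.0]
contact_force: [-0.4, 0.2, 0.5]
width: 0.0852
trivet (array([438. , 287.3]), 59.4, 2897) [437.67425436 287.46772912  10.        ]
[[494.0, 308.0], [451.0, 344.0], [395.0, 327.0], [382.0, 266.0], [425.0, 230.0], [483.0, 250.0]]
potrim (array([ 439.1, -279.3]), 32.3, 638)
cactus (array([ 439.1, -277.7]), 18.8, 373) [ 439.06896291 -277.77824342   85.        ]
```

View pics/side7.png

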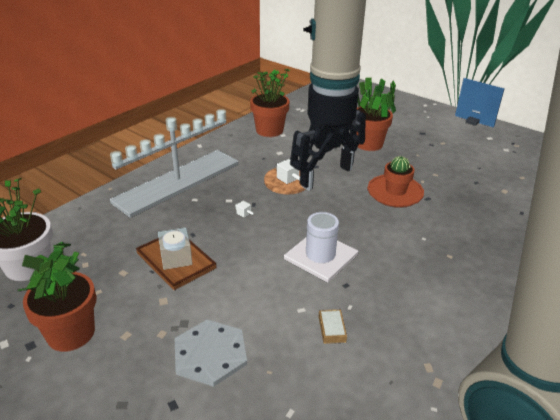

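```bash
python3 -m creep '{"slide":[[0,0,-0.15],[0,0,-0.35],[0,0,-0.55],[0,0,-0.7],[0,0,-0.79],[0,0,-0.813],[0,0,-0.813],[0,0,-0.813]],"twist":[[0,0,0],[0,0,0],[0,0,0],[0,0,0],[0,0,0],[0,0,0],[0,0,0],[0,0,0]],"fingers":[1,1,1,1,1,1,1,1]}'
python3 -m creep '{"slide":[[0,0,0],[0,0,0],[0,0,0],[0,0,0],[0,0,0],[0,0,0],[0,0,0],[0,0,0],[0,0,0],[0,0,0]],"twist":[[0,0,0],[0,0,0],[0,0,0],[0,0,0],[0,0,0],[0,0,0],[0,0,0],[0,0,0],[0,0,0],[0,0,0]],"fingers":[0.8,0.6,0.4,0.2,-1,-1,-1,-1,-1,-1]}' 40
```

```text
clock: 20.55
position: [0.4401, -0.001, 0.0391]
ee_rot: [0.0, 0.996, -0.087, 0.001]
contact_force: [-1.1, 0.4, 0.1]
width: 0.0852
clock: 21.55
position: [0.4396, -0.0004, 0.039]
ee_rot: [0.0, 0.996, -0.087, 0.0]
contact_force: [-0.8, -0.9, 5.4]
width: 0.0551
```

```bash
python3 -m creep '{"slide":[[0,0,0.02],[0,0,0.06],[0,0,0.15],[0,0,0.3],[0,0,0.5],[0,0,0.7],[0,0,0.8],[0,0,0.8],[0,0,0.8]],"twist":[[0,0,0],[0,0,0],[0,0,0],[0,0,0],[0,0,0],[0,0,0],[0,0,0],[0,0,0],[0,0,0]],"fingers":[-1,-1,-1,-1,-1,-1,-1,-1,-1]}'
python3 - <<'E'
from h import *
d=grab("side","side8"); cv2.imwrite("pics/c8.png",cv2.resize(d["img"][80:310,220:440],None,fx=2,fy=2,interpolation=3))
E
```

```text
clock: 22.45
position: [0.4388, -0.0003, 0.1582]
ee_rot: [0.0, 0.996, -0.087, -0.0]
contact_force: [-0.7, -0.0, -1.8]
width: 0.0553
```

View pics/c8.png

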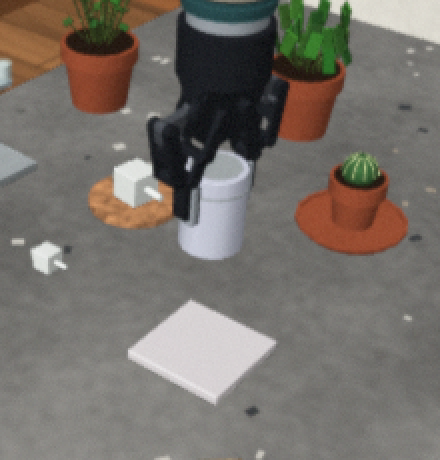

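```bash
python3 -m creep '{"slide":[[0,0.06,0],[0,0.18,0],[-0.003,0.35,0],[-0.005,0.52,0],[-0.006,0.69,0],[-0.007,0.85,0],[-0.007,0.955,0]],"twist":[[0,0,0],[0,0,0],[0,0,0],[0,0,0],[0,0,0],[0,0,0],[0,0,0]],"fingers":[-1,-1,-1,-1,-1,-1,-1]}'
python3 -m creep '{"slide":[[0,0.1,0],[0,0.25,0],[-0.003,0.42,0],[-0.005,0.59,0],[-0.006,0.76,0],[-0.007,0.88,0],[-0.007,0.955,0],[-0.007,0.955,0],[-0.007,0.955,0]],"twist":[[0,0,0],[0,0,0],[0,0,0],[0,0,0],[0,0,0],[0,0,0],[0,0,0],[0,0,0],[0,0,0]],"fingers":[-1,-1,-1,-1,-1,-1,-1,-1,-1]}'
python3 -m creep '{"slide":[[0,0,-0.06],[0,0,-0.18],[0,0,-0.34],[0,0,-0.5],[0,0,-0.65],[0,0,-0.74],[0,0,-0.78],[0,0,-0.787],[0,0,-0.79],[0,0,-0.79],[0,0,-0.79]],"twist":[[0,0,0],[0,0,0],[0,0,0],[0,0,0],[0,0,0],[0,0,0],[0,0,0],[0,0,0],[0,0,0],[0,0,0],[0,0,0]],"fingers":[-1,-1,-1,-1,-1,-1,-1,-1,-1,-1,-1]}'
```

```text
clock: 23.2
position: [0.4372, 0.1448, 0.1572]
ee_rot: [-0.0, 0.996, -0.086, -0.001]
contact_force: [-0.3, -0.2, -1.2]
width: 0.0548
clock: 24.1
position: [0.4366, 0.2856, 0.1578]
ee_rot: [0.001, 0.996, -0.086, -0.001]
contact_force: [-0.8, -0.4, -1.6]
width: 0.0553
clock: 25.2
position: [0.4377, 0.2863, 0.0406]
ee_rot: [-0.0, 0.996, -0.087, 0.001]
contact_force: [0.3, 0.1, -1.9]
width: 0.055
```

```bash
python3 -m creep '{"slide":[[0,0,-0.004],[0,0,-0.008],[0,0,-0.008]],"twist":[[0,0,0],[0,0,0],[0,0,0]],"fingers":[-1,-1,-1]}'
```

```text
clock: 25.5
position: [0.4374, 0.2862, 0.0391]
ee_rot: [-0.0, 0.996, -0.087, 0.0]
contact_force: [-1.1, -0.4, 1.5]
width: 0.0552
```

```bash
python3 -m creep '{"slide":[[0,0,0],[0,0,0],[0,0,0],[0,0,0],[0,0,0],[0,0,0],[0,0,0.1],[0,0,0.3],[0,0,0.6],[0,0,0.8],[0,0,0.8],[0,0,0.8]],"twist":[[0,0,0],[0,0,0],[0,0,0],[0,0,0],[0,0,0],[0,0,0],[0,0,0],[0,0,0],[0,0,0],[0,0,0],[0,0,0],[0,0,0]],"fingers":[0.45,0.6,0.8,1,1,1,1,1,1,1,1,1]}'
python3 - <<'E'
from h import *
d=grab("side","side9"); cv2.imwrite("pics/c9.png",cv2.resize(d["img"][120:390,100:300],None,fx=2,fy=2,interpolation=3))
d=grab("top","top9"); P,m=blob(cloud(d),(.631,.18),.05,.05,.066); v,u=np.nonzero(m);print(rect(cast(d,np.c_[u,v],.058)))
I=d["img"][125:195,145:215]; cv2.imwrite("pics/c9b.png",cv2.resize(I,None,fx=6,fy=6,interpolation=3))
E
```

```text
clock: 26.7
position: [0.4373, 0.2861, 0.1592]
ee_rot: [-0.0, 0.996, -0.087, 0.001]
contact_force: [-0.2, 0.2, -0.6]
width: 0.0857
(array([631.6, 180.2]), array([53.4, 51.5]), 55.1, 854)
```

View pics/c9.png

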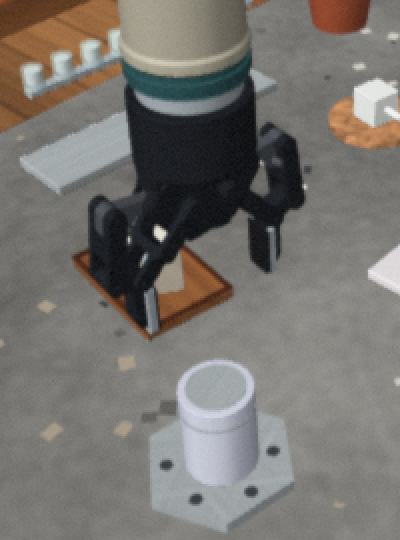

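View pics/c9b.png

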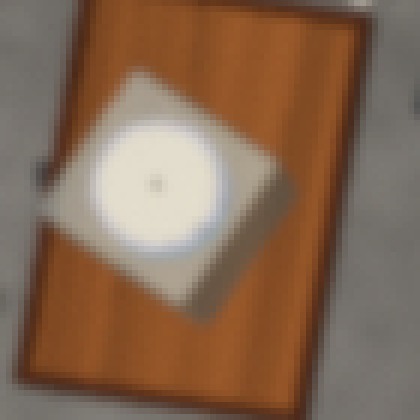

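```bash
python3 -m creep '{"slide":[[0.06,-0.03,0],[0.15,-0.08,0],[0.25,-0.14,0],[0.35,-0.2,0],[0.45,-0.25,0],[0.55,-0.31,0],[0.6,-0.335,0],[0.645,-0.358,0],[0.645,-0.358,0],[0.645,-0.358,0]],"twist":[[0,0,0.02],[0,0,0.04],[0,0,0.06],[0,0,0.08],[0,0,0.1],[0,0,0.12],[0,0,0.14],[0,0,0.16],[0,0,0.181],[0,0,0.181]],"fingers":[1,1,1,1,1,1,1,1,1,1]}'
python3 -m creep '{"slide":[[0.1,-0.055,0],[0.3,-0.167,0],[0.5,-0.277,0],[0.645,-0.358,0],[0.645,-0.358,0],[0.645,-0.358,0]],"twist":[[0,0,0],[0,0,0],[0,0,0],[0,0,0],[0,0,0],[0,0,0]],"fingers":[1,1,1,1,1,1]}'
python3 - <<'E'
from h import *
grab("side","side10")
E
```

```text
clock: 27.8
position: [0.5331, 0.2319, 0.1567]
ee_rot: [-0.0, 0.886, 0.463, -0.002]
contact_force: [0.4, -0.3, 0.0]
width: 0.0853
clock: 28.4
position: [0.631, 0.1779, 0.1577]
ee_rot: [-0.0, 0.887, 0.462, -0.001]
contact_force: [0.4, 0.7, 0.3]
width: 0.0851
```

View pics/side10.png

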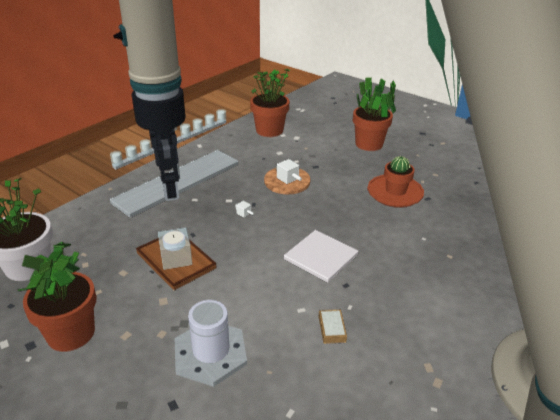

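```bash
python3 -m creep '{"slide":[[0,0,-0.15],[0,0,-0.35],[0,0,-0.55],[0,0,-0.75],[0,0,-0.88],[0,0,-0.922],[0,0,-0.922],[0,0,-0.922]],"twist":[[0,0,0],[0,0,0],[0,0,0],[0,0,0],[0,0,0],[0,0,0],[0,0,0],[0,0,0]],"fingers":[1,1,1,1,1,1,1,1]}'
python3 -m creep '{"slide":[[0,0,0],[0,0,0],[0,0,0],[0,0,0],[0,0,0],[0,0,0],[0,0,0],[0,0,0],[0,0,0],[0,0,0]],"twist":[[0,0,0],[0,0,0],[0,0,0],[0,0,0],[0,0,0],[0,0,0],[0,0,0],[0,0,0],[0,0,0],[0,0,0]],"fingers":[0.8,0.6,0.4,0.2,-1,-1,-1,-1,-1,-1]}' 50
```

```text
clock: 29.25
position: [0.6313, 0.1792, 0.0217]
ee_rot: [0.0, 0.886, 0.463, 0.001]
contact_force: [0.6, 1.3, 0.4]
width: 0.0853
clock: 30.25
position: [0.631, 0.1788, 0.0212]
ee_rot: [0.0, 0.886, 0.463, 0.0]
contact_force: [-0.2, 0.1, 5.5]
width: 0.0512
```

```bash
python3 -m creep '{"slide":[[0,0,0.02],[0,0,0.06],[0,0,0.15],[0,0,0.3],[0,0,0.5],[0,0,0.65],[0,0,0.7],[0,0,0.7],[0,0,0.7]],"twist":[[0,0,0],[0,0,0],[0,0,0],[0,0,0],[0,0,0],[0,0,0],[0,0,0],[0,0,0],[0,0,0]],"fingers":[-1,-1,-1,-1,-1,-1,-1,-1,-1]}'
python3 - <<'E'
from h import *
d=grab("side","side11"); cv2.imwrite("pics/c11.png",cv2.resize(d["img"][80:300,80:300],None,fx=2,fy=2,interpolation=3))
E
```

```text
clock: 31.15
position: [0.6298, 0.1785, 0.1244]
ee_rot: [-0.0, 0.886, 0.463, -0.001]
contact_force: [-0.2, -0.1, -3.1]
width: 0.0516
```

View pics/c11.png

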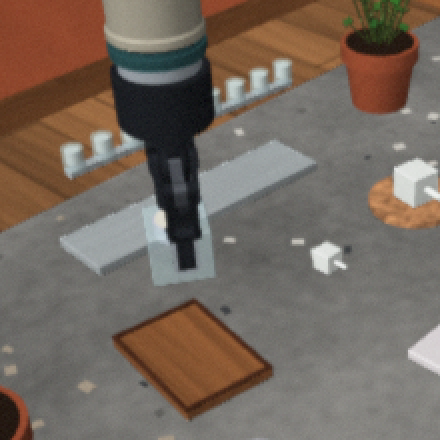

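```bash
python3 -m creep '{"slide":[[-0.03,-0.03,0],[-0.11,-0.105,0],[-0.22,-0.21,0],[-0.34,-0.326,0],[-0.46,-0.44,0],[-0.56,-0.536,0],[-0.638,-0.611,0],[-0.638,-0.611,0]],"twist":[[0,0,0.005],[0,0,0.018],[0,0,0.034],[0,0,0.05],[0,0,0.068],[0,0,0.084],[0,0,0.098],[0,0,0.098]],"fingers":[-1,-1,-1,-1,-1,-1,-1,-1]}'
python3 -m creep '{"slide":[[-0.03,-0.03,0],[-0.11,-0.105,0],[-0.22,-0.21,0],[-0.34,-0.326,0],[-0.46,-0.44,0],[-0.56,-0.536,0],[-0.62,-0.593,0],[-0.638,-0.611,0],[-0.638,-0.611,0],[-0.638,-0.611,0]],"twist":[[0,0,0],[0,0,0],[0,0,0],[0,0,0],[0,0,0],[0,0,0],[0,0,0],[0,0,0],[0,0,0],[0,0,0]],"fingers":[-1,-1,-1,-1,-1,-1,-1,-1,-1,-1]}'
python3 -m creep '{"slide":[[0,0,-0.06],[0,0,-0.18],[0,0,-0.34],[0,0,-0.5],[0,0,-0.62],[0,0,-0.67],[0,0,-0.683],[0,0,-0.687],[0,0,-0.69],[0,0,-0.69],[0,0,-0.69]],"twist":[[0,0,0],[0,0,0],[0,0,0],[0,0,0],[0,0,0],[0,0,0],[0,0,0],[0,0,0],[0,0,0],[0,0,0],[0,0,0]],"fingers":[-1,-1,-1,-1,-1,-1,-1,-1,-1,-1,-1]}'
```

```text
clock: 32.0
position: [0.5319, 0.0858, 0.124]
ee_rot: [-0.002, 0.704, 0.71, -0.002]
contact_force: [0.5, 0.3, -3.1]
width: 0.0515
clock: 33.0
position: [0.4402, -0.0044, 0.1256]
ee_rot: [0.0, 0.704, 0.71, 0.001]
contact_force: [0.5, -0.1, -2.6]
width: 0.0515
clock: 34.1
position: [0.4398, -0.0047, 0.0225]
ee_rot: [0.001, 0.704, 0.71, 0.0]
contact_force: [-0.7, -0.2, -4.5]
width: 0.0515
```

```bash
python3 -m creep '{"slide":[[0,0,-0.004],[0,0,-0.008],[0,0,-0.008]],"twist":[[0,0,0],[0,0,0],[0,0,0]],"fingers":[-1,-1,-1]}'
```

```text
clock: 34.4
position: [0.4395, -0.0047, 0.0212]
ee_rot: [0.0, 0.704, 0.71, 0.0]
contact_force: [-0.3, -1.3, 3.4]
width: 0.0511
```

```bash
python3 -m creep '{"slide":[[0,0,0],[0,0,0],[0,0,0],[0,0,0],[0,0,0],[0,0,0],[0,0,0.1],[0,0,0.3],[0,0,0.6],[0,0,0.75],[0,0,0.75],[0,0,0.75]],"twist":[[0,0,0],[0,0,0],[0,0,0],[0,0,0],[0,0,0],[0,0,0],[0,0,0],[0,0,0],[0,0,0],[0,0,0],[0,0,0],[0,0,0]],"fingers":[0.4,0.6,0.8,1,1,1,1,1,1,1,1,1]}'
python3 - <<'E'
from h import *
grab("side","side12"); d=grab("top","top12")
d["depth"]=cv2.medianBlur(d["depth"],3); W=cloud(d)
P,m=blob(W,(.637,.178),.095,.0068,.02); v,u=np.nonzero(m); Q=cast(d,np.c_[u,v],.011); print("tray",rect(Q))
g=d["img"].min(2); mm=np.zeros_like(g); mm[120:180,335:390]=(g[120:180,335:390]>190)
mo=cv2.morphologyEx(mm,cv2.MORPH_OPEN,np.ones((9,9),np.uint8)); v,u=np.nonzero(mo); Q=cast(d,np.c_[u,v],.046); print("dre body",rect(Q),Q.mean(0)*1000)
v,u=np.nonzero(mm);print(rect(cast(d,np.c_[u,v],.046)))
cv2.imwrite("pics/c12.png",cv2.resize(d["img"][115:185,325:395],None,fx=6,fy=6,interpolation=3))
E
```

```text
clock: 35.6
position: [0.4391, -0.0045, 0.1332]
ee_rot: [0.0, 0.704, 0.71, 0.0]
contact_force: [-0.4, -0.1, -0.2]
width: 0.0856
tray (array([637.6, 178.2]), array([ 91.3, 131.2]), 80.1, 3450)
dre body (array([ 649.9, -164. ]), array([32.7, 33.2]), 88.0, 331) [ 649.54672404 -163.68932302   46.        ]
(array([ 638.4, -161.6]), array([33.8, 62.5]), 79.8, 374)
```

View pics/c12.png

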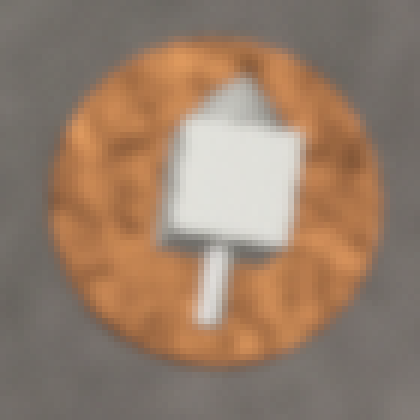

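View pics/side12.png

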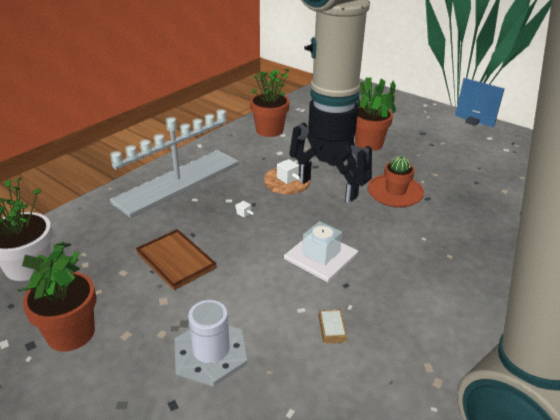

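```bash
python3 -m creep '{"slide":[[0.1,-0.076,0],[0.2,-0.153,0],[0.35,-0.267,0],[0.5,-0.382,0],[0.6,-0.458,0],[0.698,-0.533,0],[0.698,-0.533,0]],"twist":[[0,0,-0.02],[0,0,-0.04],[0,0,-0.06],[0,0,-0.08],[0,0,-0.1],[0,0,-0.12],[0,0,-0.14]],"fingers":[1,1,1,1,1,1,1]}'
python3 -m creep '{"slide":[[0.1,-0.076,0],[0.2,-0.153,0],[0.35,-0.267,0],[0.5,-0.382,0],[0.6,-0.458,0],[0.698,-0.533,0],[0.698,-0.533,0],[0.698,-0.533,0],[0.698,-0.533,0]],"twist":[[0,0,-0.02],[0,0,-0.04],[0,0,-0.06],[0,0,-0.08],[0,0,-0.1],[0,0,-0.12],[0,0,-0.139],[0,0,-0.139],[0,0,-0.139]],"fingers":[1,1,1,1,1,1,1,1,1]}'
```

```text
clock: 36.4
position: [0.5454, -0.086, 0.131]
ee_rot: [-0.0, 0.941, 0.34, -0.001]
contact_force: [0.5, 0.3, 0.1]
width: 0.085
clock: 37.3
position: [0.6477, -0.1641, 0.1314]
ee_rot: [-0.0, 0.996, -0.086, -0.002]
contact_force: [-0.6, 0.1, 0.4]
width: 0.0857
```

Down to 16.3 (−0.777), close, lift.

```bash
python3 -m creep '{"slide":[[0,0,-0.15],[0,0,-0.35],[0,0,-0.55],[0,0,-0.7],[0,0,-0.76],[0,0,-0.777],[0,0,-0.777],[0,0,-0.777]],"twist":[[0,0,0],[0,0,0],[0,0,0],[0,0,0],[0,0,0],[0,0,0],[0,0,0],[0,0,0]],"fingers":[1,1,1,1,1,1,1,1]}'
python3 -m creep '{"slide":[[0,0,0],[0,0,0],[0,0,0],[0,0,0],[0,0,0],[0,0,0],[0,0,0],[0,0,0],[0,0,0],[0,0,0]],"twist":[[0,0,0],[0,0,0],[0,0,0],[0,0,0],[0,0,0],[0,0,0],[0,0,0],[0,0,0],[0,0,0],[0,0,0]],"fingers":[0.5,0.2,0,-0.1,-1,-1,-1,-1,-1,-1]}' 25
```

```text
clock: 38.1
position: [0.6497, -0.1648, 0.0181]
ee_rot: [0.0, 0.996, -0.087, 0.001]
contact_force: [-0.4, -0.0, -0.3]
width: 0.0852
clock: 39.1
position: [0.649, -0.1646, 0.017]
ee_rot: [0.0, 0.996, -0.087, 0.0]
contact_force: [-0.8, 0.6, 3.9]
width: 0.0356
```

```bash
python3 -m creep '{"slide":[[0,0,0.02],[0,0,0.06],[0,0,0.15],[0,0,0.3],[0,0,0.5],[0,0,0.65],[0,0,0.7],[0,0,0.7],[0,0,0.7]],"twist":[[0,0,0],[0,0,0],[0,0,0],[0,0,0],[0,0,0],[0,0,0],[0,0,0],[0,0,0],[0,0,0]],"fingers":[-1,-1,-1,-1,-1,-1,-1,-1,-1]}'
python3 - <<'E'
from h import *
d=grab("side","side13"); cv2.imwrite("pics/c13.png",cv2.resize(d["img"][50:210,220:380],None,fx=3,fy=3,interpolation=3))
E
```

```text
clock: 40.0
position: [0.6479, -0.1642, 0.1209]
ee_rot: [-0.0, 0.996, -0.087, -0.001]
contact_force: [0.8, 0.6, 0.3]
width: 0.0358
```

View pics/c13.png

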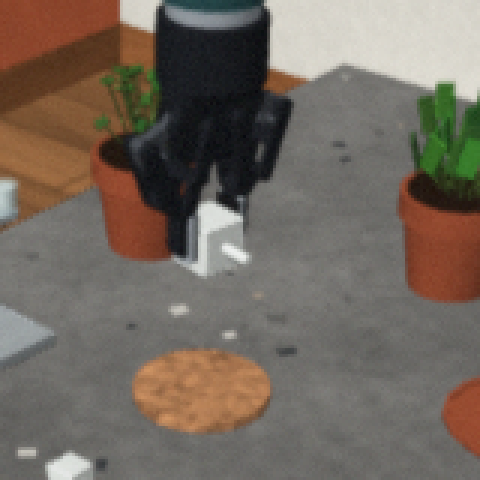

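```bash
python3 -m creep '{"slide":[[0,0.05,0],[-0.005,0.15,0],[-0.01,0.3,0],[-0.015,0.47,0],[-0.02,0.64,0],[-0.024,0.759,0]],"twist":[[0,0,0],[0,0,0],[0,0,0],[0,0,0],[0,0,0],[0,0,0]],"fingers":[-1,-1,-1,-1,-1,-1]}'
python3 -m creep '{"slide":[[0,0.1,0],[-0.005,0.24,0],[-0.01,0.4,0],[-0.015,0.55,0],[-0.02,0.67,0],[-0.024,0.759,0]],"twist":[[0,0,0],[0,0,0],[0,0,0],[0,0,0],[0,0,0],[0,0,0]],"fingers":[-1,-1,-1,-1,-1,-1]}'
python3 -m creep '{"slide":[[0,0.1,0],[-0.005,0.24,0],[-0.01,0.4,0],[-0.015,0.55,0],[-0.02,0.67,0],[-0.024,0.74,0],[-0.024,0.759,0],[-0.024,0.759,0],[-0.024,0.759,0]],"twist":[[0,0,0],[0,0,0],[0,0,0],[0,0,0],[0,0,0],[0,0,0],[0,0,0],[0,0,0],[0,0,0]],"fingers":[-1,-1,-1,-1,-1,-1,-1,-1,-1]}'
python3 -m creep '{"slide":[[0,0,-0.06],[0,0,-0.18],[0,0,-0.34],[0,0,-0.5],[0,0,-0.62],[0,0,-0.67],[0,0,-0.683],[0,0,-0.687],[0,0,-0.69],[0,0,-0.69],[0,0,-0.69]],"twist":[[0,0,0],[0,0,0],[0,0,0],[0,0,0],[0,0,0],[0,0,0],[0,0,0],[0,0,0],[0,0,0],[0,0,0],[0,0,0]],"fingers":[-1,-1,-1,-1,-1,-1,-1,-1,-1,-1,-1]}'
```

```text
clock: 40.65
position: [0.6443, -0.0477, 0.1211]
ee_rot: [-0.0, 0.996, -0.086, -0.001]
contact_force: [-0.2, 0.4, -0.1]
width: 0.0356
clock: 41.25
position: [0.6413, 0.0646, 0.1215]
ee_rot: [0.0, 0.996, -0.086, -0.0]
contact_force: [-0.2, -0.1, -0.8]
width: 0.0355
clock: 42.15
position: [0.638, 0.1762, 0.1216]
ee_rot: [0.0, 0.996, -0.087, -0.0]
contact_force: [1.0, 0.4, -0.2]
width: 0.0358
clock: 43.25
position: [0.6383, 0.1772, 0.019]
ee_rot: [-0.0, 0.996, -0.087, 0.001]
contact_force: [-0.2, 0.8, -0.5]
width: 0.0355
```

```bash
python3 -m creep '{"slide":[[0,0,-0.004],[0,0,-0.009],[0,0,-0.009]],"twist":[[0,0,0],[0,0,0],[0,0,0]],"fingers":[-1,-1,-1]}'
```

```text
clock: 43.55
position: [0.6381, 0.1771, 0.017]
ee_rot: [-0.0, 0.996, -0.087, 0.0]
contact_force: [-0.4, 0.3, 0.7]
width: 0.0356
```

```bash
python3 -m creep '{"slide":[[0,0,0],[0,0,0],[0,0,0],[0,0,0],[0,0,0],[0,0,0],[0,0,0.1],[0,0,0.3],[0,0,0.6],[0,0,0.9],[0,0,0.95],[0,0,0.95]],"twist":[[0,0,0],[0,0,0],[0,0,0],[0,0,0],[0,0,0],[0,0,0],[0,0,0],[0,0,0],[0,0,0],[0,0,0],[0,0,0],[0,0,0]],"fingers":[-0.1,0.2,0.6,1,1,1,1,1,1,1,1,1]}'
python3 -m creep '{"slide":[[0,-0.2,0.1],[0,-0.5,0.3],[0,-0.8,0.5],[0,-1,0.6],[0,-1,0.6],[0,-1,0.6]],"twist":[[0,0,0],[0,0,0],[0,0,0],[0,0,0],[0,0,0],[0,0,0]],"fingers":[1,1,1,1,1,1]}'
python3 - <<'E'
from h import *
grab("side","side14"); d=grab("top","top14")
d["depth"]=cv2.medianBlur(d["depth"],3); W=cloud(d)
def q(s,r,a,b,z):
    P,m=blob(W,s,r,a,b); v,u=np.nonzero(m); return cast(d,np.c_[u,v],z)
print("glass",rect(q((.44,-.003),.05,.048,.066,.058)))
print("tin",circ(q((.437,.287),.045,.078,.095,.085)))
print("pot",circ(q((.44,-.28),.045,.055,.071,.065)))
g=d["img"].min(2); mm=np.zeros_like(g); mm[115:200,145:210]=(g[115:200,145:210]>180)
mo=cv2.morphologyEx(mm,cv2.MORPH_OPEN,np.ones((9,9),np.uint8)); v,u=np.nonzero(mo)
if len(u): Q=cast(d,np.c_[u,v],.046); print("dre body",rect(Q),Q.mean(0)*1000)
v,u=np.nonzero(mm);print(rect(cast(d,np.c_[u,v],.046)))
print("small",rect(q((.64,-.0125),.05,.008,.04,.011)))
E
```

```text
clock: 44.75
position: [0.6391, 0.1773, 0.1617]
ee_rot: [-0.001, 0.996, -0.087, 0.002]
contact_force: [0.3, 0.0, -0.3]
width: 0.0854
clock: 45.35
position: [0.6371, 0.0263, 0.2475]
ee_rot: [-0.0, 0.996, -0.088, -0.002]
contact_force: [0.5, -0.2, -0.3]
width: 0.0854Traceback (most recent call last):
  File "<stdin>", line 6, in <module>
  File "<stdin>", line 5, in q
    return _wrapfunc(a, 'nonzero')
    return _wrapit(obj, method, *args, **kwds)
    result = getattr(arr, method)(*args, **kwds)
ValueError: Calling nonzero on 0d arrays is not allowed. Use np.atleast_1d(scalar).nonzero() instead.
```

View pics/top14.png

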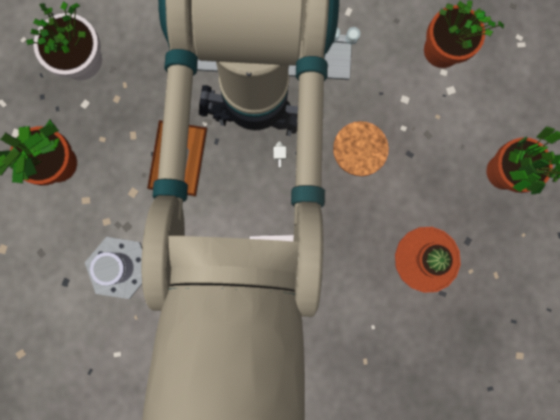

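View pics/side14.png

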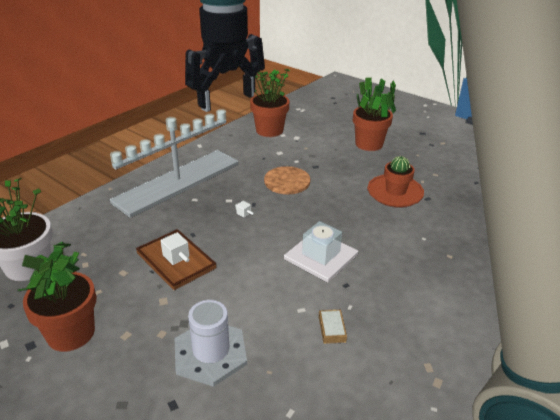

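```bash
python3 -m creep '{"slide":[[-0.1,-0.2,0],[-0.3,-0.5,0],[-0.5,-0.8,0],[-0.7,-1,0],[-0.7,-1,0]],"twist":[[0,0,0],[0,0,0],[0,0,0],[0,0,0],[0,0,0]],"fingers":[1,1,1,1,1]}'
python3 -m creep '{"slide":[[-0.1,-0.2,0],[-0.3,-0.5,0],[-0.5,-0.8,0],[-0.6,-1,0],[-0.6,-1,0],[-0.6,-1,0]],"twist":[[0,0,0],[0,0,0],[0,0,0],[0,0,0],[0,0,0],[0,0,0]],"fingers":[1,1,1,1,1,1]}'
python3 - <<'E'
from h import *
grab("side","side15"); d=grab("top","top15")
d["depth"]=cv2.medianBlur(d["depth"],3); W=cloud(d)
def q(s,r,a,b,z):
    P,m=blob(W,s,r,a,b)
    if m is None: return np.zeros((3,3))
    v,u=np.nonzero(m); return cast(d,np.c_[u,v],z)
print("glass",rect(q((.44,-.003),.05,.048,.066,.058)))
print("tin",circ(q((.437,.287),.045,.078,.095,.085)))
g=d["img"].min(2); mm=np.zeros_like(g); mm[115:200,145:210]=(g[115:200,145:210]>180)
mo=cv2.morphologyEx(mm,cv2.MORPH_OPEN,np.ones((9,9),np.uint8)); v,u=np.nonzero(mo)
if len(u): Q=cast(d,np.c_[u,v],.046); print("dre body",rect(Q),Q.mean(0)*1000)
v,u=np.nonzero(mm);print(rect(cast(d,np.c_[u,v],.046)))
print("small",rect(q((.64,-.0125),.05,.008,.04,.011)))
E
```

```text
clock: 45.95
position: [0.5286, -0.125, 0.2478]
ee_rot: [0.001, 0.996, -0.088, -0.003]
contact_force: [0.5, 0.3, 0.5]
width: 0.0854
clock: 46.55
position: [0.4432, -0.2721, 0.2482]
ee_rot: [-0.001, 0.996, -0.087, -0.001]
contact_force: [0.4, 1.0, -0.2]
width: 0.0854
glass (array([439.8,  -2.4]), array([50.7, 52. ]), 88.8, 888)
tin (array([438.2, 284.9]), 28.4, 891)
dre body (array([638.7, 177.1]), array([33.8, 34.4]), 88.9, 360) [638.39054108 177.30121415  46.        ]
(array([629.7, 178.8]), array([33.9, 67.3]), 79.6, 414)
small (array([646.7, -11.9]), array([20.5, 34. ]), 88.7, 191)
```

View pics/top15.png

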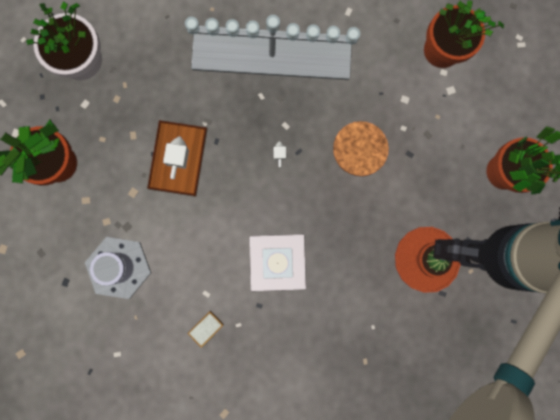

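```bash
python3 -c "
from rig import order; print(order.sign_off())"
```

```text
the job is handed in; nothing more can be done
None
```

All four things are on their own stands and the job is handed in at about 46.6 s of the 144 s. I parked the large dreidel on the cork mat. Then I moved the pot to the saucer, the tin to the trivet, the glass to the tile, and finally the dreidel to the tray. The tin had to go before the glass because it stood on the glass's tile.

The last camera checks put each thing near the middle of its stand:

| Thing | Stand | Distance from the middle | Turn |
|---|---|---|---|
| Cactus pot | saucer | about 2 mm | – |
| Glass block | tile | about 1 mm | within about 2° of square to the tile |
| Tin | trivet | about 2.5 mm | – |
| Large dreidel | tray | about 1.5 mm | lengthways, within about 1° |

- **Upright:** In the side pictures after placing, the pot, glass and tin stand upright. The pot was measured just after it was placed, because the arm covered it in the last top picture. The last top picture still shows the cactus on the saucer.
- **Small dreidel:** It lies where it was, within about 1 mm.
- **Arm:** The fingers are open and touch nothing, with the TCP about 25 cm above the surface, over the saucer.
- **Checks that failed or disagreed:** One top-view check gave no result because the arm blocked the view, so I moved the arm aside and repeated it. Rough depth-mask positions from the side camera differed from the top camera by 4 mm or more, so I used the top camera's. The robot and the top camera disagreed by about 1–2 mm, and I allowed for it in the last three placings (tin, glass and the dreidel's final one).

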